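# Square up the pad cups with the straightedge

## Robot

A 7-joint arm with a two-finger parallel gripper is mounted at the origin on the work surface. World frame = base frame: x ahead of the robot, y to its left, z up, the work surface at z = 0. Lengths are in m, angles in rad, forces in N, time in s.
With the tool pointing down it reaches from about 0.4 to 0.875 m from the base axis. Payload 4.4 kg.
Tool frame: the origin (TCP) lies at the very end of the fingers, on their centre line; the grasp point (between the pads) lies 19 mm behind it; y points along the fingers, z is the direction in which the jaws open and shut, and the axes are right-handed (so a half turn about y gives the same grasp; the last joint's range is limited). The gripper opens to 85 mm and grips with 20 to 120 N. Pads are 22 mm wide; open, the fingers measure 114 mm over their backs; the gripper's body (76 mm by 85 mm) begins 54 mm behind the grasp point. The pads swing forward as they close: fully open they stand 13 mm farther back than shut.
Start: joints at [-0.066, 0.628, 0.038, 1.517, -0.027, 0.996, -0.02], TCP at [0.65, 0, 0.231] pointing down, gripper open.
Joint ranges: [-3.06, 3.06], [-0.37, 2.12], [-1.25, 1.32], [0.18, 2.47], [-1.1, 4.24], [0.23, 1.98], [-2.94, 2.94]. Speed limits (rad/s): [2.57, 2.57, 3.14, 3.14, 3.14, 3.14, 3.14].

## Interface

Orientations are given as a unit quaternion [x, y, z, w].
In Python, from workcell import sensors, optics, ctrl gives the robot as it stands.
- The arm moves only by the tool step_arm, never from a script. Its argument "deltas" is a list of rows, each a list of 3 entries, a list of its own where there are three numbers: the opening, from -1 (shut) to 1 (fully open), then the shift along the tool's x, y, z in units of 25 mm (1.0 is 25 mm), then the turn, a rotation vector about the tool's x, y, z in units of 8 degrees (1.0 is 8 degrees). In form: [[fingers, [x, y, z], [wx, wy, wz]], ...]. A call has 1 to 8 rows; each row shifts and turns the commanded pose from where the row before left it, along the tool's axes as they then stand; what a row does not reach is not made up. A row lasts 1/10 s, in which the tool goes at most 50 mm and 8.59 degrees, less where a joint would pass 70% of its speed; a pose out of reach is approached as far as the arm can. A call is refused whole if a number of a shift passes 1 or a number of a turn 1, either way. A call with a gripper value outside its range is refused whole. The fingers move at their own pace and stop on an object; "newtons" is the grip in N (left out, the last holds). Time passes only in rows, so rows that do not move let the fingers close. It gives the time, the measured TCP pose, the force and the opening at its end, in the units of the state.
- sensors.get_state(): the state, without advancing time (a new reading comes with each control period).
- optics.snapshot(name): name is "scene" or "side" or "wrist"; returns a dict with "frame" (480x640x3 uint8, blue, green, red), "fx", "fy", "cx", "cy" (pixels), "position" and "attitude" of the camera in the world; the wrist camera has in their place "T_tool_cam" (4x4, takes a point from camera to tool coordinates, whose origin is the TCP and whose axes are the tool frame's). Camera axes: x right, y down, z forward; pixel columns grow to the right and rows downward; lengths in m; the calibration is good to about 2 mm. A picture is of the moment at which its call begins: read the wrist's pose just before it. There is no depth.
- ctrl.close_job(): hands the job in, once; it reports no verdict.
The state is a dict: "time": time; "qpos": joint angles; "qd": joint speeds; "effort": joint torques, N m; "position": TCP position; "eef_rot": TCP orientation; "force": force on the tool from outside, world axes, zero at the start; "torque": the same for the moment, N m; "grip_width": finger opening in m.
Only numpy, scipy, OpenCV 4.12 (cv2) and the standard library are available. Lean on these libraries where they do the work, as an engineer would, in place of code of your own. Each camera call takes 0.05 s, during which the arm holds its last target.

## Task

Take the straightedge by its wooden rib and, with its long edge, push the four loose pad cups along the drawer floor until all four stand in a straight row snug against the wooden fence. Feel for the fence and press the whole row evenly against it for about a second with roughly 12 newtons in all: every cup must bear on the fence, but the cups are thin and none may take more than 6 newtons. Then let go of the straightedge so that it stays lying flat on the drawer floor against the row; do not touch the cups with the gripper, do not drop the straightedge, and leave everything else alone.

Things in the scene. Friction and masses are not known exactly. Their poses are not given: they have to be found in the camera images.
- drawer: Shallow oak drawer, fixed to the bench, 300 mm (its x) by 270 mm (its y), walls 10 mm thick and 26 mm high. Origin at the centre of its underside on the bench; z up. Its floor is 12 mm above the origin; inside, the -x wall is at x = -140 mm, the side walls at y = +-125 mm. The cups stand on the -x side of a fence bar and are pushed towards +x.
- fence_zone (a point): Mark on the drawer floor (drawer x +50, y 0, z +12 mm), not the fence itself: the nearest place where the fence face can stand. The rigid oak fence bar, parallel to the drawer's y, 236 long, 14 thick, 10 mm high (end screws 18 mm, at y +-108), is set with its face 0 to 45 mm beyond this mark (+x), differently each time and unreported: feel for it or see it.
- ruler: The straightedge: flat aluminium blade 200 mm long (its y), 44 mm wide (its x), 6 mm thick, with an upright oak rib along its middle, 14 mm wide (x), 80 mm long (y), top 52 mm above the underside. Origin at the centre of the blade's underside; the two equal long edges are at x = +-22 mm. About 0.2 kg.
- ruler_grip (a point): The place to grip the straightedge: centre of the rib, 34 mm above the blade's underside (28 mm above the blade's top), fingers closing across the 14 mm rib along the straightedge's x axis.
- cup1: Round nickel pad cup, 26 mm diameter, 8.5 mm high straight-sided (10.7 mm with its little crown), about 18 g, mouth down on the drawer floor, first (towards the drawer's -y side) of the four along the drawer's y, neighbours about 42 mm apart. Origin at the centre of its underside; turns freely about z.
- cup2: Round nickel pad cup, 26 mm diameter, 8.5 mm high straight-sided (10.7 mm with its little crown), about 18 g, mouth down on the drawer floor, second of the four along the drawer's y, neighbours about 42 mm apart. Origin at the centre of its underside; turns freely about z.
- cup3: Round nickel pad cup, 26 mm diameter, 8.5 mm high straight-sided (10.7 mm with its little crown), about 18 g, mouth down on the drawer floor, third of the four along the drawer's y, neighbours about 42 mm apart. Origin at the centre of its underside; turns freely about z.
- cup4: Round nickel pad cup, 26 mm diameter, 8.5 mm high straight-sided (10.7 mm with its little crown), about 18 g, mouth down on the drawer floor, fourth (towards the drawer's +y side) of the four along the drawer's y, neighbours about 42 mm apart. Origin at the centre of its underside; turns freely about z.
- mouthpiece: Bystander, to be left alone: black clarinet mouthpiece standing on end, 31 mm thick, 92 mm high.
- bell_key: Bystander, to be left alone: brass bell key lying flat, round cup 34 mm across with a 92 mm arm, 8 mm high.
- jar: Bystander, to be left alone: squat brown glass jar, 64 mm across, 62 mm high.
- spring_hook: Bystander, to be left alone: steel spring hook with wooden handle, 125 mm long, 9 mm thick, lying in the drawer behind the fence.
Mind the look-alikes: they are no part of the job. Of the things that look like the ruler, take the one that is farthest to the robot's left at the start. What is shaped like the cup4 but purple is not meant.

How it is judged:
On the way, in this order (a step that is already met when the one before it is completed fails the run):
1. the straightedge is held in the gripper, lifted off the bench (contact force between the fingers and ruler above 2 N and height (world z) of ruler above 0.03 m), for 0.1 s.
2. the straightedge, held in the gripper, presses all four cups against the fence at once (each cup touched by the straightedge and bearing on the fence with at least 1 N) (contact force between each of cup1, cup2, cup3, cup4 and drawer above 1 N and contact force between each of cup1, cup2, cup3, cup4 and ruler above 0.5 N and contact force between the fingers and ruler above 2 N), for 0.4 s.
At the end, for the whole second after the job is handed in: The four cups stand flat on the drawer floor in a straight row by the fence, each within 3 mm of the same long edge of the straightedge, which lies flat on the drawer floor, parallel to the drawer's y axis within 0.04 rad, released and at rest (((x of cup1 in the frame of ruler between 0.0335 and 0.038 m and x of cup2 in the frame of ruler between 0.0335 and 0.038 m and x of cup3 in the frame of ruler between 0.0335 and 0.038 m and x of cup4 in the frame of ruler between 0.0335 and 0.038 m) or (x of cup1 in the frame of ruler between -0.038 and -0.0335 m and x of cup2 in the frame of ruler between -0.038 and -0.0335 m and x of cup3 in the frame of ruler between -0.038 and -0.0335 m and x of cup4 in the frame of ruler between -0.038 and -0.0335 m)) and horizontal distance between cup1 and cup2 above 0.0255 m and horizontal distance between cup2 and cup3 above 0.0255 m and horizontal distance between cup3 and cup4 above 0.0255 m and angle between each of cup1, cup2, cup3, cup4's own z axis and vertical below 0.1 rad and height (world z) of each of cup1, cup2, cup3, cup4 below 0.015 m and linear speed of each of cup1, cup2, cup3, cup4, ruler below 0.01 m/s and angle between ruler's own z axis and vertical below 0.06 rad and height (world z) of ruler between 0.008 and 0.016 m and angle between the y axis of ruler and the y axis of drawer, either way round below 0.04 rad and x of cup2 in the frame of drawer above 0.03 m); the robot touches nothing.
It fails at once if a cup is squeezed against the fence or by the straightedge with more than 6 N (contact force between any of cup1, cup2, cup3, cup4 and drawer above 6 N or contact force between any of cup1, cup2, cup3, cup4 and ruler above 6 N).
It fails at once if the gripper or arm touches a cup (contact force between any of cup1, cup2, cup3, cup4 and the fingers above 0.3 N or contact force between any of cup1, cup2, cup3, cup4 and the arm above 0.3 N).
It fails at once if a cup is tipped up or lifted (angle between any of cup1, cup2, cup3, cup4's own z axis and vertical above 0.5 rad or height (world z) of any of cup1, cup2, cup3, cup4 above 0.03 m).
It fails at once if the straightedge is dropped (falls free of the gripper faster than 0.45 m/s) (contact force between the fingers and ruler below 0.05 N and linear speed of ruler above 0.45 m/s).
It fails at once if a bystander is moved by more than 15 mm (distance of any of mouthpiece, bell_key, jar, spring_hook from where it was at the start of the episode above 0.015 m).
It also fails if it takes over 64 s, if anything falls off the work surface, if the arm or the gripper's body presses on something with over 40 N, if the wrist force passes 120 N, or if a joint passes its speed limit or range.

## Working session

There is one attempt and no reset: what is moved stays moved. The work goes in short steps, Python scripts to look and compute and a tool call to move; the robot and the scene stay as the last step left them, time stands still between calls to the robot, and variables do not carry over. Pictures are saved under pics/ and viewed, and the job is handed in when it is done.

Besides the shell and the picture viewer there is one more tool, called after "Request:" in YAML: its name, and indented under it one key for each argument. step_arm: Moves the arm, as the interface text tells. Its arguments: {"type":"object","properties":{"deltas":{"type":"array","items":{"type":"array"}},"newtons":{"type":"number"}},"required":["deltas"]}

```bash
mkdir -p pics; ls; python3 - <<'E'
from workcell import sensors, optics
import cv2
s=sensors.get_state(); print(s)
for n in ["scene","side","wrist"]:
    o=optics.snapshot(n); cv2.imwrite(f"pics/{n}0.png",o["frame"])
    print(n,{k:v for k,v in o.items() if k!="frame"})
E
```

```text
pics
{'time': 0.0, 'qpos': array([-0.06578922,  0.62937014,  0.03842085,  1.5183744 , -0.02701901,
        0.99630263, -0.01999042]), 'qd': array([ 4.61154873e-04, -2.58809195e-04, -1.50947187e-03,  1.11950997e-03,
       -1.23624165e-03,  1.33168229e-04, -8.91988424e-05]), 'effort': array([-1.11932164e-03, -5.63405585e+01,  1.22606792e+00, -1.93450052e+01,
        1.09587883e-02,  1.05136272e-02, -8.84369996e-06]), 'position': array([6.49366614e-01, 3.95046796e-05, 2.30371094e-01]), 'eef_rot': array([ 0.50048514, -0.50048311,  0.49951374, -0.49951708]), 'force': array([0.60511533, 0.52511848, 0.09410543]), 'torque': array([-0.03584478, -0.0101416 ,  0.00489611]), 'grip_width': 0.08548321562730794}
scene {'fx': 467.60955484654136, 'fy': 467.60955484654136, 'cx': 315.2921772325878, 'cy': 236.4554668263568, 'position': array([ 0.99606409, -0.26909485,  0.57267474]), 'attitude': array([ 0.82635085,  0.42800153, -0.16425665, -0.32707602])}
side {'fx': 439.6677724872266, 'fy': 439.6677724872266, 'cx': 319.0417350921617, 'cy': 241.7873600655204, 'position': array([ 0.42245361, -0.45775186,  0.49840796]), 'attitude': array([ 0.88938448, -0.20809758,  0.08196059, -0.39871432])}
wrist {'fx': 330.72693863671714, 'fy': 330.72693863671714, 'cx': 319.7341655927845, 'cy': 245.19322348252174, 'T_tool_cam': array([[ 1.11371990e-03,  9.60133456e-01,  2.79539811e-01,
        -7.05303929e-02],
       [-1.54974811e-04, -2.79539816e-01,  9.60134088e-01,
        -1.44243344e-01],
       [ 9.99999368e-01, -1.11264207e-03, -1.62532554e-04,
        -6.27437747e-06],
       [ 0.00000000e+00,  0.00000000e+00,  0.00000000e+00,
         1.00000000e+00]])}
```

View pics/scene0.png

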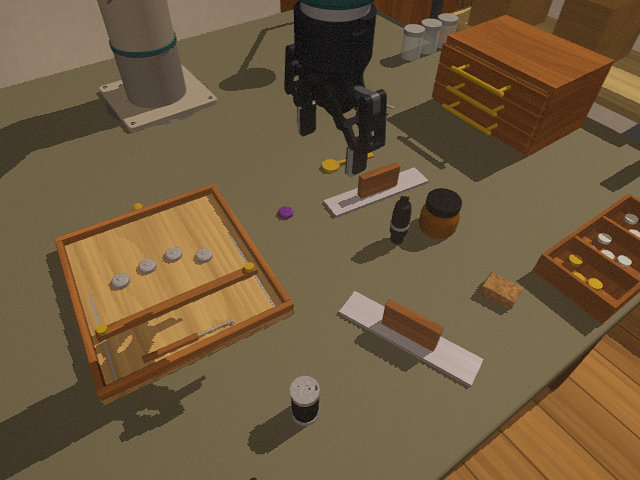

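View pics/side0.png

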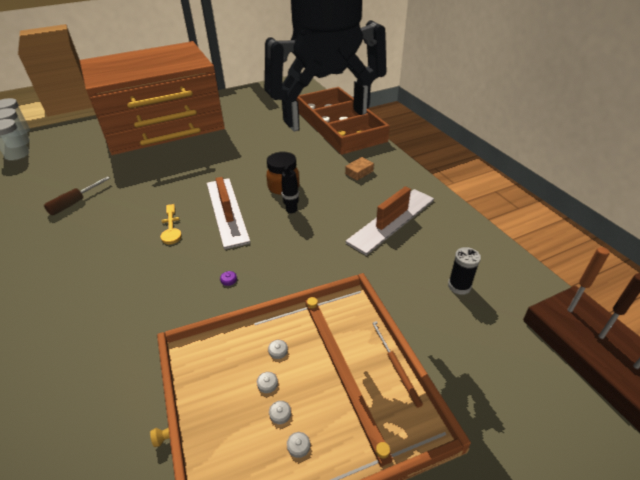

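View pics/wrist0.png

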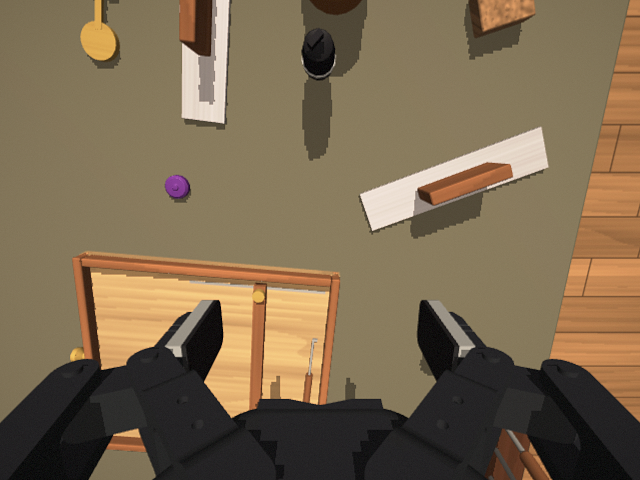

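```bash
cat > h.py <<'E'
import numpy as np, cv2
from scipy.spatial.transform import Rotation as R
from workcell import sensors, optics
def cam(name):
    s=sensors.get_state(); o=optics.snapshot(name)
    K=(o["fx"],o["fy"],o["cx"],o["cy"])
    if name=="wrist":
        T=np.eye(4); T[:3,:3]=R.from_quat(s["eef_rot"]).as_matrix(); T[:3,3]=s["position"]
        T=T@o["T_tool_cam"]
    else:
        T=np.eye(4); T[:3,:3]=R.from_quat(o["attitude"]).as_matrix(); T[:3,3]=o["position"]
    return o["frame"],K,T
def unproj(K,T,uv,z):
    uv=np.atleast_2d(uv).astype(float)
    d=np.c_[(uv[:,0]-K[2])/K[0],(uv[:,1]-K[3])/K[1],np.ones(len(uv))]@T[:3,:3].T
    z=np.broadcast_to(z,(len(uv),)); t=(z-T[2,3])/d[:,2]
    return T[:3,3]+d*t[:,None]
def proj(K,T,P):
    p=(np.atleast_2d(P)-T[:3,3])@T[:3,:3]
    return np.c_[K[0]*p[:,0]/p[:,2]+K[2],K[1]*p[:,1]/p[:,2]+K[3]]
def crop(img,x0,y0,x1,y1,f,fn):
    cv2.imwrite(fn,cv2.resize(img[y0:y1,x0:x1],None,fx=f,fy=f,interpolation=cv2.INTER_CUBIC))
E
python3 - <<'E'
from h import *
f,K,T=cam("scene")
np.set_printoptions(precision=4,suppress=True)
print("A",unproj(K,T,[(324,203),(334,214),(429,182),(417,170)],[.006]))
print("B",unproj(K,T,[(337,308),(350,293),(481,359),(470,382)],[.006]))
print("drawer",unproj(K,T,[(56,240),(216,187),(292,302),(103,388)],.026))
print("cups",unproj(K,T,[(121,278),(148,264),(174,252),(204,253)],.022))
print("purple",unproj(K,T,[(286,211)],.01))
crop(f,300,150,500,300,4,"pics/c_A.png")
crop(f,40,170,300,365,3,"pics/c_dr.png")
crop(f,320,260,500,395,4,"pics/c_B.png")
f,K,T=cam("side"); crop(f,180,160,450,360,2.9,"pics/c_side.png")
E
```

```text
A [[0.512  0.1001 0.006 ]
 [0.5445 0.0979 0.006 ]
 [0.5777 0.2943 0.006 ]
 [0.5393 0.3006 0.006 ]]
B [[ 0.7027 -0.0158  0.006 ]
 [ 0.6926  0.0162  0.006 ]
 [ 0.8782  0.0922  0.006 ]
 [ 0.892   0.0553  0.006 ]]
drawer [[ 0.3563 -0.3096  0.026 ]
 [ 0.3865 -0.045   0.026 ]
 [ 0.6684 -0.0707  0.026 ]
 [ 0.6417 -0.3296  0.026 ]]
cups [[ 0.4849 -0.2524  0.022 ]
 [ 0.4822 -0.2096  0.022 ]
 [ 0.4822 -0.1674  0.022 ]
 [ 0.5108 -0.1302  0.022 ]]
purple [[0.4942 0.0317 0.01  ]]
```

View pics/c_A.png

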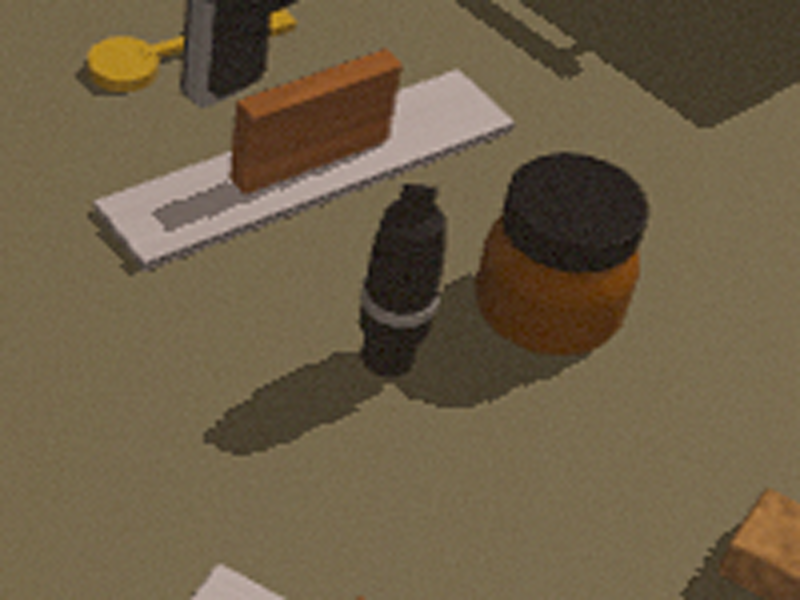

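View pics/c_dr.png

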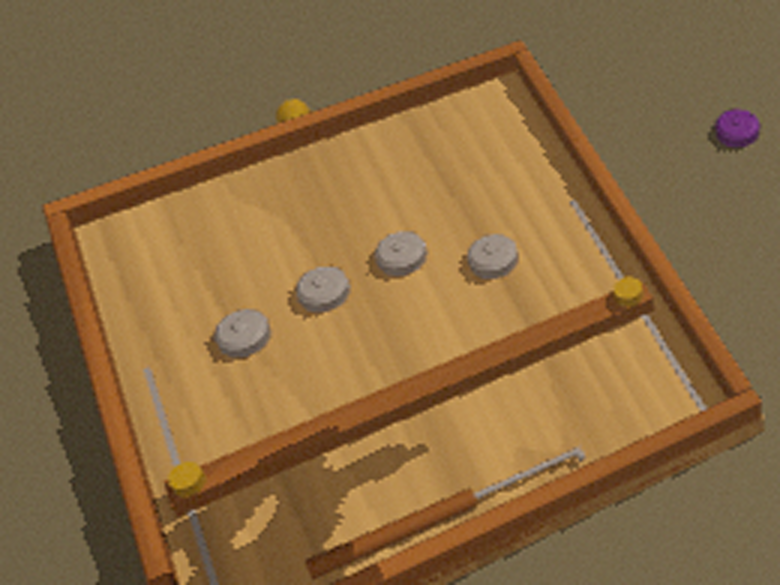

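View pics/c_B.png

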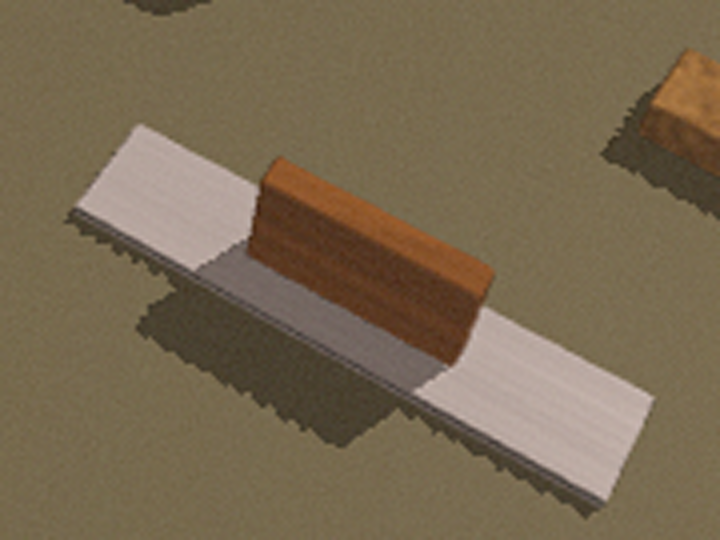

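View pics/c_side.png

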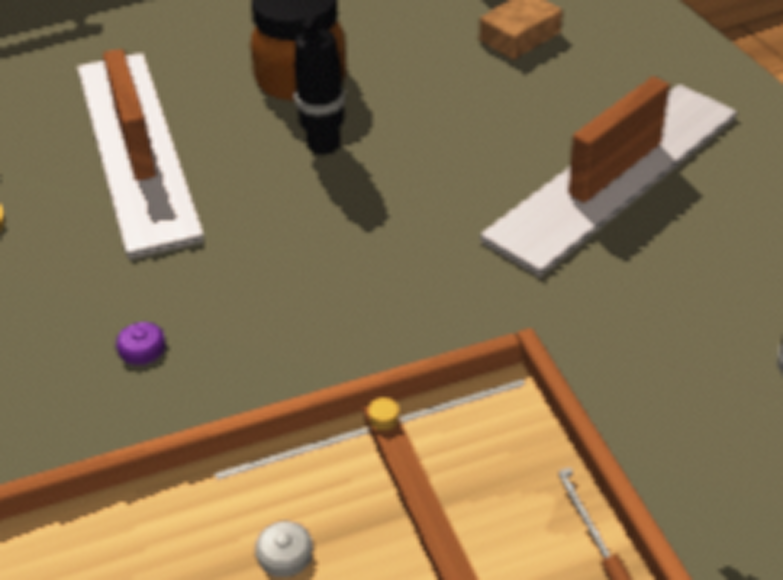

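```bash
python3 - <<'E'
from h import *
f,K,T=cam("side"); crop(f,190,165,270,255,6,"pics/s_A.png"); crop(f,145,270,475,480,2.4,"pics/s_dr.png")
f,K,T=cam("scene"); crop(f,310,155,440,225,6,"pics/sc_A.png")
E
```

```text
(no output)
```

View pics/s_A.png

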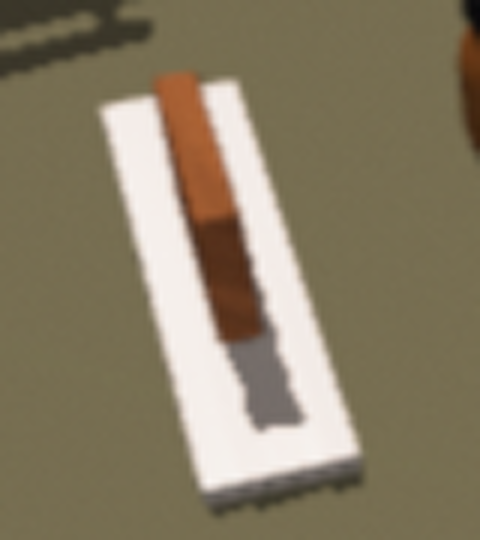

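View pics/s_dr.png

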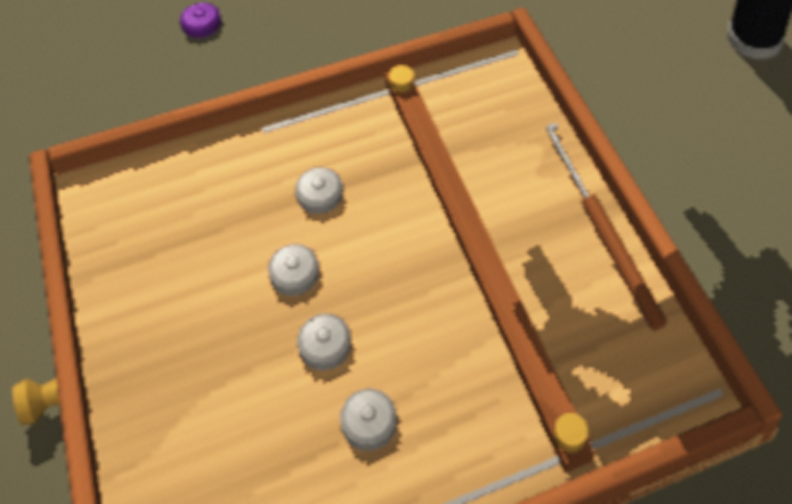

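View pics/sc_A.png

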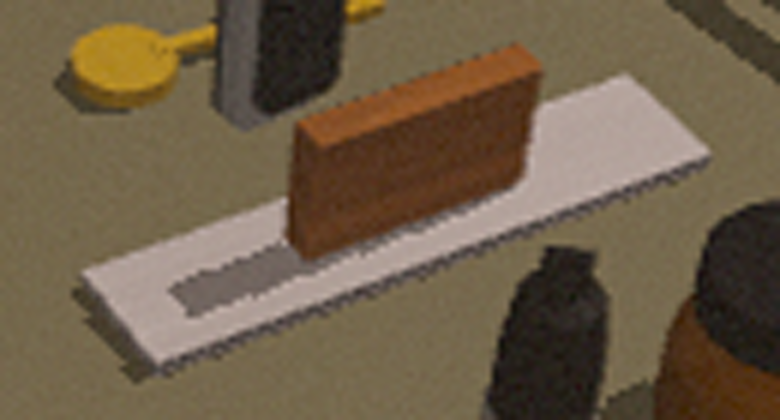

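```bash
cat > fit.py <<'E'
from h import *
from scipy.optimize import least_squares
np.set_printoptions(precision=4,suppress=True)
f,K1,T1=cam("scene"); f,K2,T2=cam("side")
up=lambda p,s,o:(np.array(p,float)+.5)/s-.5+np.array(o)
A1=up([(83,272),(157,363),(711,152),(627,75),(297,124),(319,150),(543,70),(518,43)],6,(310,155))
A2=up([(207,494),(360,458),(238,80),(100,106),(193,222),(239,212),(196,72),(155,76)],6,(190,165))
b=np.array([(-22,-100,6),(22,-100,6),(22,100,6),(-22,100,6),(-7,-40,52),(7,-40,52),(7,40,52),(-7,40,52)])/1e3
def W(p,P): 
    c,s=np.cos(p[2]),np.sin(p[2]); return np.c_[p[0]+c*P[:,0]-s*P[:,1],p[1]+s*P[:,0]+c*P[:,1],P[:,2]]
r=least_squares(lambda p:np.r_[(proj(K1,T1,W(p,b))-A1).ravel(),(proj(K2,T2,W(p,b))-A2).ravel()],[.543,.198,-.15],loss='soft_l1')
print("ruler",r.x); print(r.fun.reshape(-1,2).round(1).tolist())
for n,i in (("scene",0),("side",1)):
    q=least_squares(lambda p:(proj([K1,K2][i],[T1,T2][i],W(p,b))-[A1,A2][i]).ravel(),r.x); print(n,q.x)
D1=up([(45,207),(521,42),(762,400)],3,(40,170)); D2=up([(31,155),(520,10),(779,420)],2.4,(145,270))
d=np.array([(-150,-135),(-150,135),(150,135),(150,-135)])/1e3
def Dw(p): return W(p,np.c_[d,np.full(4,p[3])])
r=least_squares(lambda p:np.r_[(proj(K1,T1,Dw(p)[[0,1,2]])-D1).ravel(),(proj(K2,T2,Dw(p)[[1,2,3]])-D2).ravel()],[.51,-.19,-.1,.026])
print("drawer",r.x,r.fun.round(1)); D=r.x
def tri(p1,p2,z):
    a=unproj(K1,T1,p1,z);c=unproj(K2,T2,p2,z); return a,c,(a+c)/2
def toD(P):
    c,s=np.cos(D[2]),np.sin(D[2]); v=P[:,:2]-D[:2]; return np.c_[c*v[:,0]+s*v[:,1],-s*v[:,0]+c*v[:,1]]
a,c,m=tri(up([(186,473),(627,284)],3,(40,170)),up([(572,427),(401,73)],2.4,(145,270)),.030)
print("screws",toD(a),toD(c),m)
a,c,m=tri(up([(240,322),(317,283),(398,247),(491,249)],3,(40,170)),up([(368,411),(324,335),(292,261),(319,182)],2.4,(145,270)),.0225)
print("cups",toD(a),toD(c),m)
E
python3 fit.py
```

```text
ruler [ 0.5397  0.1993 -0.1226]
[[-0.3, 0.5], [-0.3, 0.6], [-0.0, 0.6], [-0.2, 0.3], [-1.0, -0.2], [-0.4, 0.1], [0.5, -0.2], [0.1, -0.1], [-0.5, -1.0], [-0.1, -1.0], [-0.7, -0.1], [0.4, -0.1], [0.2, 0.0], [0.6, -0.0], [0.0, -1.1], [-0.8, -0.3]]
scene [ 0.5394  0.2001 -0.1203]
side [ 0.5395  0.1979 -0.1246]
drawer [ 0.5093 -0.1911 -0.0915  0.0221] [-0.6  0.3  0.3  0.2 -0.4  1.7 -1.7 -0.2  0.8 -0.2 -0.6 -0.8]
screws [[ 0.0595 -0.1067]
 [ 0.0575  0.1092]] [[ 0.0612 -0.1086]
 [ 0.0602  0.1078]] [[ 0.5596 -0.3038  0.03  ]
 [ 0.5778 -0.0884  0.03  ]]
cups [[-0.021  -0.0645]
 [-0.0268 -0.0244]
 [-0.0299  0.0188]
 [-0.0048  0.06  ]] [[-0.0189 -0.0667]
 [-0.027  -0.0252]
 [-0.0307  0.0182]
 [-0.0046  0.0585]] [[ 0.4834 -0.2546  0.0225]
 [ 0.4802 -0.2133  0.0225]
 [ 0.4808 -0.1699  0.0225]
 [ 0.51   -0.1317  0.0225]]
```

```bash
python3 - <<'E'
from h import *
np.set_printoptions(precision=4,suppress=True)
s=sensors.get_state(); print(R.from_quat(s["eef_rot"]).as_matrix()); print(s["position"],s["time"],s["grip_width"])
f,K,T=cam("scene"); print(unproj(K,T,[(330,167),(352,161),(373,155),(398,241),(438,233)],[.008,.008,.008,.0,.0]))
f,K,T=cam("side"); print(unproj(K,T,[(171,238),(170,208),(291,211)],[.008,.008,0]))
# start -> pregrasp
p=np.array([.5397,.1993]); Rt=R.from_quat(s["eef_rot"]).as_matrix()
print("tool delta mm",Rt.T@(np.r_[p,.10]-s["position"])*1e3)
E
```

```text
[[-0.     -0.0002  1.    ]
 [-1.      0.     -0.    ]
 [-0.     -1.     -0.0002]]
[0.65   0.     0.2312] 0.45 0.08523479925223475
[[0.4388 0.1678 0.008 ]
 [0.4484 0.2139 0.008 ]
 [0.4572 0.2598 0.008 ]
 [0.6519 0.1504 0.    ]
 [0.6771 0.2183 0.    ]]
[[ 0.4309  0.1609  0.008 ]
 [ 0.4469  0.2466  0.008 ]
 [ 0.6458  0.1454 -0.    ]]
tool delta mm [-199.2801  131.2325 -110.2381]
```

Request:
step_arm:
  deltas:
    - [0.2, [-1, 0, -0.55], [0, 0, 0]]
    - [0.2, [-1, 0, -0.55], [0, 0, 0]]
    - [0.2, [-1, 0.3, -0.55], [0, 0, 0]]
    - [0.2, [-1, 0.5, -0.55], [0, 0, 0]]
    - [0.2, [-1, 0.7, -0.55], [0, 0, 0]]
    - [0.2, [-1, 0.8, -0.55], [0, 0, 0]]
    - [0.2, [-1, 0.8, -0.55], [0, 0, 0]]
    - [0.2, [-0.97, 0.8, -0.56], [0, 0.88, 0]]

```text
time: 1.35
position: [0.5394, 0.2004, 0.1334]
eef_rot: [-0.467, 0.53, -0.53, 0.468]
force: [0.4, 0.9, -0.6]
grip_width: 0.0515
```

Request:
step_arm:
  deltas:
    - [0.2, [0, 0, 0], [0, 0, 0]]
    - [0.2, [0, 0, 0], [0, 0, 0]]
    - [0.2, [0, 0, 0], [0, 0, 0]]

```text
time: 1.65
position: [0.541, 0.1982, 0.1345]
eef_rot: [0.468, -0.529, 0.53, -0.469]
force: [-0.3, 0.2, -0.9]
grip_width: 0.051
```

```bash
python3 - <<'E'
from h import *
np.set_printoptions(precision=4,suppress=True)
f,K,T=cam("wrist"); cv2.imwrite("pics/w1.png",f)
s=sensors.get_state(); Rt=R.from_quat(s["eef_rot"]).as_matrix(); print(Rt,s["position"],s["force"],s["torque"],s["time"],s["grip_width"])
print("tool delta mm",Rt.T@(np.r_[.5397,.1993,.017]-s["position"])*1e3)
b=np.array([(-7,-40,52),(7,-40,52),(7,40,52),(-7,40,52)])/1e3
c,q=np.cos(-.1226),np.sin(-.1226)
print(proj(K,T,np.c_[.5397+c*b[:,0]-q*b[:,1],.1993+q*b[:,0]+c*b[:,1],b[:,2]]))
E
```

```text
[[-0.1239  0.0021  0.9923]
 [-0.9923 -0.0001 -0.1239]
 [-0.0001 -1.      0.0021]] [0.5412 0.198  0.1347] [ 0.8653 -0.3847 -0.3913] [-0.0202 -0.0182 -0.0238] 1.7 0.051166508145170556
tool delta mm [ -1.0871 117.6675  -1.9089]
[[308.3204 300.9147]
 [326.9643 300.8644]
 [327.4504 193.9692]
 [306.9608 194.015 ]]
```

View pics/w1.png

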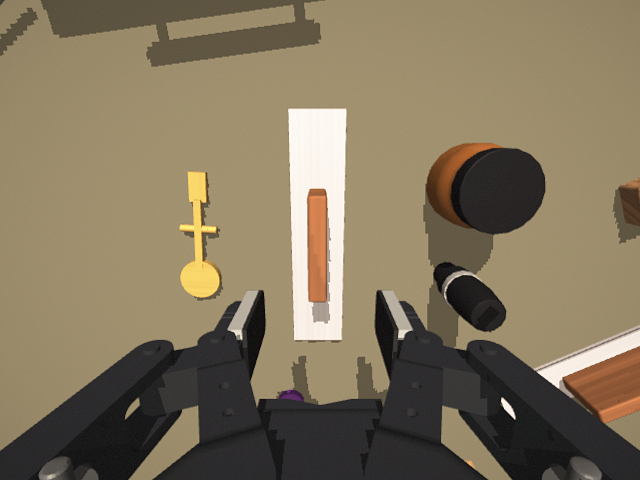

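Request:
step_arm:
  deltas:
    - [0.2, [-0.04, 1, -0.08], [0, 0, 0]]
    - [0.2, [0, 1, 0], [0, 0, 0]]
    - [0.2, [0, 1, 0], [0, 0, 0]]
    - [0.2, [0, 0.8, 0], [0, 0, 0]]
    - [0.2, [0, 0.5, 0], [0, 0, 0]]
    - [0.2, [0, 0.3, 0], [0, 0, 0]]
    - [0.2, [0, 0.1, 0], [0, 0, 0]]
    - [0.2, [0, 0, 0], [0, 0, 0]]

```text
time: 2.5
position: [0.5384, 0.2004, 0.0167]
eef_rot: [0.468, -0.53, 0.53, -0.469]
force: [-0.3, 0.2, -1.1]
grip_width: 0.0512
```

```bash
python3 - <<'E'
from h import *
f,K,T=cam("wrist"); cv2.imwrite("pics/w2.png",f)
f,K,T=cam("scene"); crop(f,280,60,480,260,3,"pics/sc2.png")
E
```

```text
(no output)
```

View pics/w2.png

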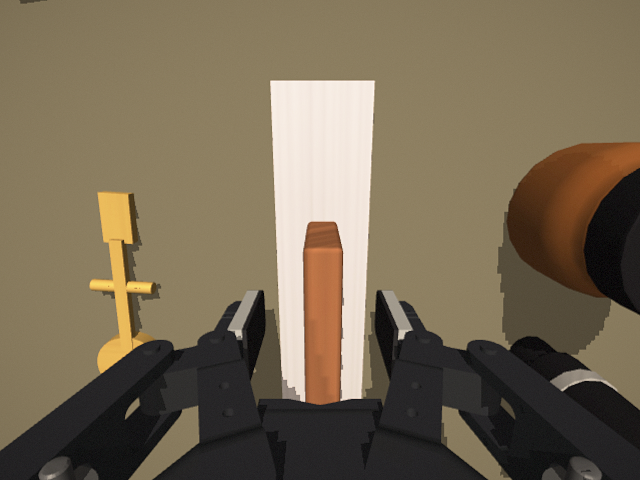

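View pics/sc2.png

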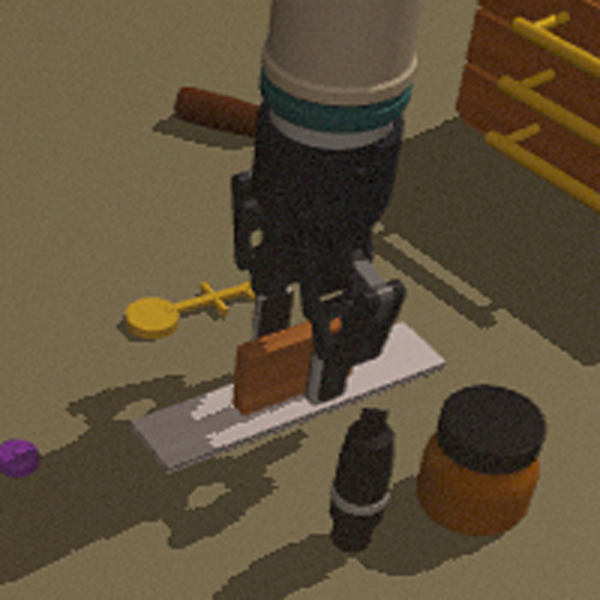

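Request:
step_arm:
  deltas:
    - [-1, [0, 0, 0], [0, 0, 0]]
    - [-1, [0, 0, 0], [0, 0, 0]]
    - [-1, [0, 0, 0], [0, 0, 0]]
    - [-1, [0, 0, 0], [0, 0, 0]]
    - [-1, [0, 0, 0], [0, 0, 0]]
    - [-1, [0, 0, 0], [0, 0, 0]]
    - [-1, [0, 0, 0], [0, 0, 0]]
    - [-1, [0, 0, 0], [0, 0, 0]]
  newtons: 45

```text
time: 3.4
position: [0.5385, 0.2007, 0.0169]
eef_rot: [0.468, -0.53, 0.53, -0.469]
force: [0.6, 0.3, 5.8]
grip_width: 0.0134
```

Request:
step_arm:
  deltas:
    - [-1, [0, -0.2, 0], [0, 0, 0]]
    - [-1, [0, -0.4, 0], [0, 0, 0]]
    - [-1, [0, -0.6, 0], [0, 0, 0]]
    - [-1, [0, -0.8, 0], [0, 0, 0]]
    - [-1, [0, -0.8, 0], [0, 0, 0]]
    - [-1, [0, -0.6, 0], [0, 0, 0]]
    - [-1, [0, -0.2, 0], [0, 0, 0]]
    - [-1, [0, 0, 0], [0, 0, 0]]

```text
time: 4.2
position: [0.5384, 0.2007, 0.1076]
eef_rot: [0.468, -0.53, 0.53, -0.469]
force: [-0.2, 0.1, -1.5]
grip_width: 0.0137
```

```bash
python3 - <<'E'
from h import *
np.set_printoptions(precision=4,suppress=True)
s=sensors.get_state(); Rt=R.from_quat(s["eef_rot"]).as_matrix(); print(s["position"],s["force"],s["torque"],s["time"],s["grip_width"])
f,K,T=cam("wrist"); cv2.imwrite("pics/w3.png",f)
f,K,T=cam("side"); cv2.imwrite("pics/side3.png",f)
print("tool delta mm",Rt.T@(np.r_[.4243,-.1866,.1]-s["position"])*1e3, "yaw",np.arctan2(Rt[1,2],Rt[0,2]))
E
```

```text
[0.5384 0.2007 0.1076] [-0.2343  0.1435 -1.465 ] [0.0271 0.0479 0.0272] 4.2 0.013730842291075632
tool delta mm [398.4153   7.037  -65.7738] yaw -0.12289757708815087
```

View pics/w3.png

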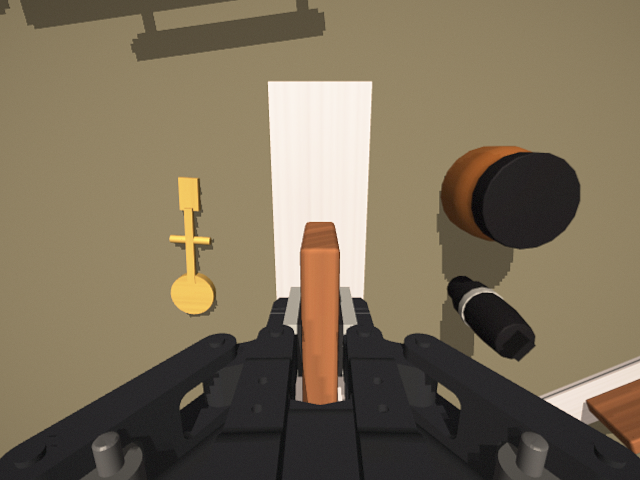

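View pics/side3.png

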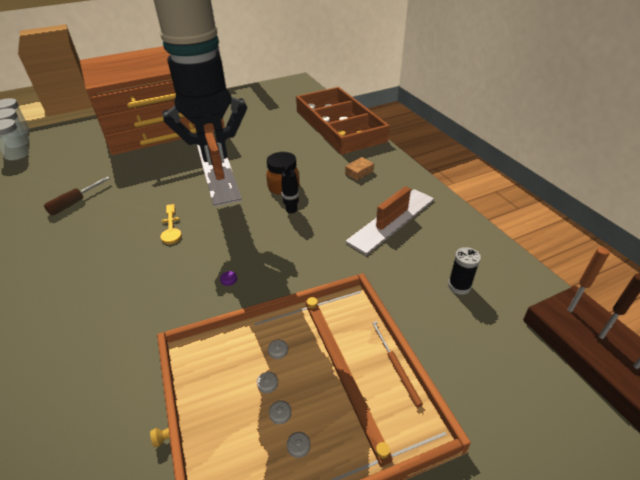

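Request:
step_arm:
  deltas:
    - [-1, [0.4, 0, -0.1], [0, 0, 0]]
    - [-1, [0.8, 0, -0.1], [0, 0, 0]]
    - [-1, [1, 0, -0.16], [0, 0, 0]]
    - [-1, [1, 0, -0.16], [0, 0, 0]]
    - [-1, [1, 0, -0.16], [0, 0, 0]]
    - [-1, [1, 0, -0.16], [0, 0, 0]]
    - [-1, [1, 0, -0.16], [0, 0, 0]]
    - [-1, [1, 0, -0.16], [0, 0, 0]]

```text
time: 5.1
position: [0.4856, 0.0236, 0.1057]
eef_rot: [-0.469, 0.53, -0.53, 0.468]
force: [1.2, -0.7, -2.7]
grip_width: 0.0137
```

Request:
step_arm:
  deltas:
    - [-1, [1, 0, -0.16], [0, 0, 0]]
    - [-1, [1, 0, -0.16], [0, 0, 0]]
    - [-1, [1, 0, -0.16], [0, 0, 0]]
    - [-1, [1, 0, -0.16], [0, 0, 0]]
    - [-1, [1, 0, -0.16], [0, 0, 0]]
    - [-1, [1, 0, -0.16], [0, 0, 0]]
    - [-1, [1, 0, -0.16], [0, 0, 0]]
    - [-1, [1, 0, -0.16], [0, -0.25, 0]]

```text
time: 5.9
position: [0.4292, -0.1704, 0.1057]
eef_rot: [-0.478, 0.522, -0.521, 0.477]
force: [-0.3, 0.6, -2.3]
grip_width: 0.0134
```

Request:
step_arm:
  deltas:
    - [-1, [0.5, 0, -0.15], [0, 0, 0]]
    - [-1, [0.2, 0, 0], [0, 0, 0]]
    - [-1, [0, 0, 0], [0, 0, 0]]
    - [-1, [0, 0, 0], [0, 0, 0]]

```text
time: 6.3
position: [0.4255, -0.1854, 0.1061]
eef_rot: [-0.478, 0.522, -0.521, 0.478]
force: [0.6, -0.2, -2.0]
grip_width: 0.0136
```

```bash
python3 - <<'E'
from h import *
np.set_printoptions(precision=4,suppress=True)
s=sensors.get_state(); Rt=R.from_quat(s["eef_rot"]).as_matrix(); print(s["position"],s["force"],s["torque"],s["time"],s["grip_width"])
f,K,T=cam("side"); cv2.imwrite("pics/side4.png",f)
f,K,T=cam("scene"); cv2.imwrite("pics/scene4.png",f)
print("tool delta mm",Rt.T@(np.r_[.4243,-.1866,.1]-s["position"])*1e3, "yaw",np.arctan2(Rt[1,2],Rt[0,2]))
E
```

```text
[ 0.4255 -0.1854  0.1061] [ 0.5621 -0.1839 -2.047 ] [ 0.0326 -0.0227  0.009 ] 6.3 0.013619441482930754
tool delta mm [ 1.2866  6.0965 -1.1247] yaw -0.0871802231427609
```

View pics/side4.png

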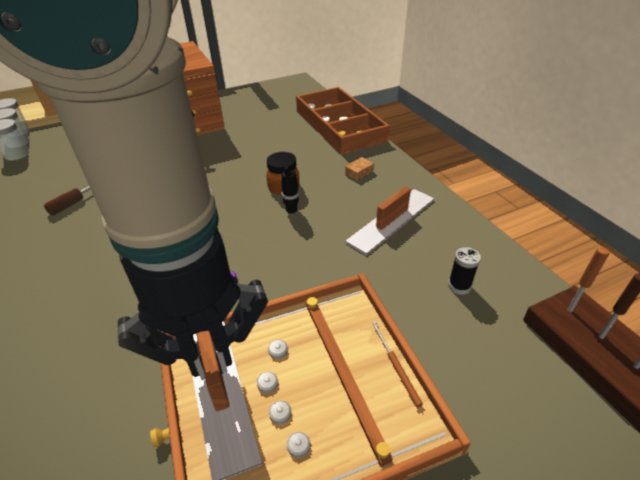

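View pics/scene4.png

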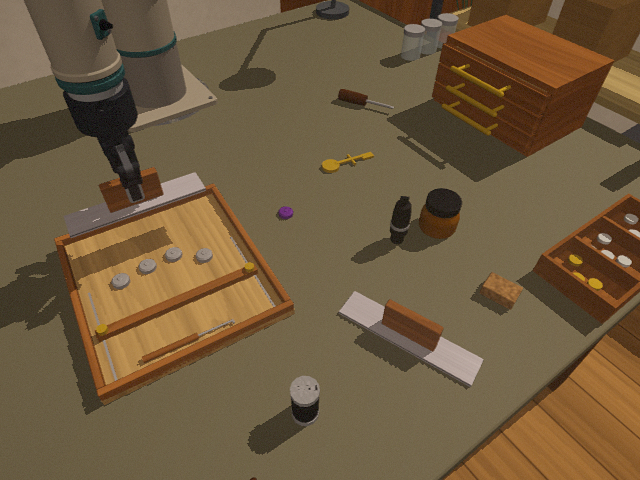

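Request:
step_arm:
  deltas:
    - [-1, [0, 0.5, 0], [0, 0, 0]]
    - [-1, [0, 0.6, 0], [0, 0, 0]]
    - [-1, [0, 0.6, 0], [0, 0, 0]]
    - [-1, [0, 0.6, 0], [0, 0, 0]]
    - [-1, [0, 0.4, 0], [0, 0, 0]]
    - [-1, [0, 0.1, 0], [0, 0, 0]]
    - [-1, [0, 0, 0], [0, 0, 0]]
    - [-1, [0, 0, 0], [0, 0, 0]]

```text
time: 7.2
position: [0.4259, -0.1862, 0.0367]
eef_rot: [0.477, -0.521, 0.522, -0.478]
force: [0.3, -0.1, -1.3]
grip_width: 0.0139
```

```bash
cat > look.py <<'E'
import sys
from h import *
np.set_printoptions(precision=4,suppress=True)
s=sensors.get_state(); Rt=R.from_quat(s["eef_rot"]).as_matrix(); p=s["position"]; print(p,s["force"],s["torque"],s["time"],s["grip_width"],"yaw",np.arctan2(Rt[1,2],Rt[0,2]))
n=sys.argv[1]
f,K,T=cam("side"); crop(f,145,265,475,480,2.4,f"pics/sd_{n}.png")
f,K,T=cam("scene"); crop(f,40,140,300,400,2.3,f"pics/sn_{n}.png")
E
python3 look.py 5
```

```text
[ 0.4259 -0.1862  0.0367] [ 0.2978 -0.0695 -1.2792] [0.0036 0.0459 0.03  ] 7.2 0.013898344067149342 yaw -0.08771224948429901
```

View pics/sd_5.png

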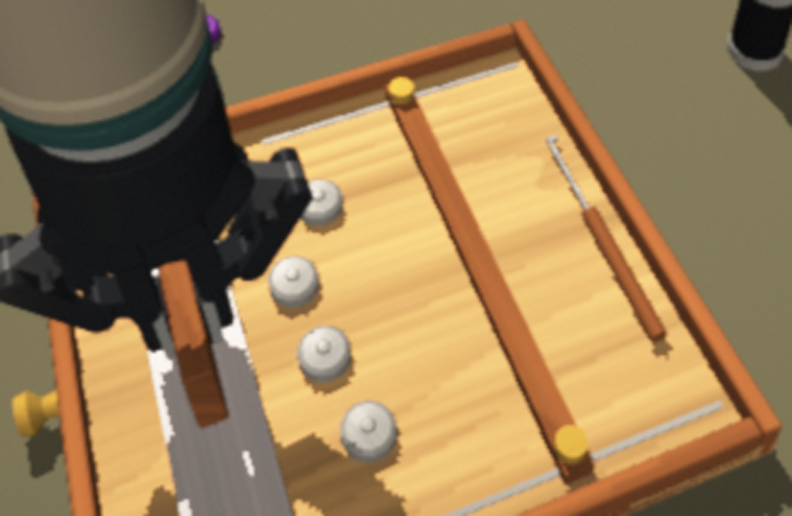

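View pics/sn_5.png

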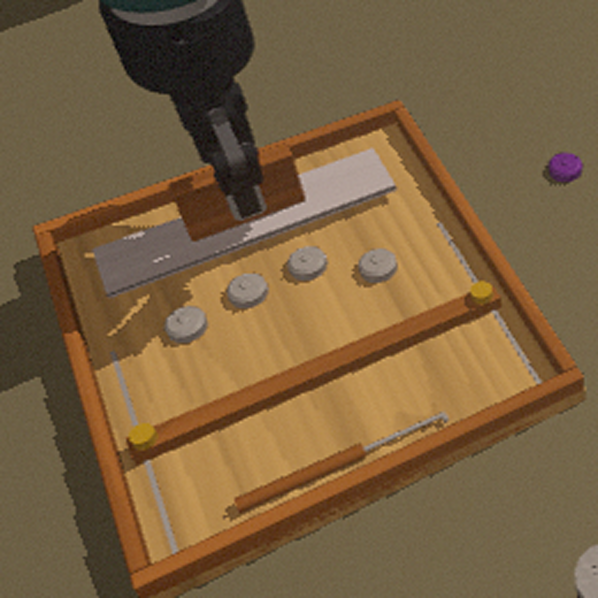

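Request:
step_arm:
  deltas:
    - [-1, [0, 0.1, 0], [0, 0, 0]]
    - [-1, [0, 0.1, 0], [0, 0, 0]]
    - [-1, [0, 0.04, 0], [0, 0, 0]]
    - [-1, [0, 0, 0], [0, 0, 0]]
    - [-1, [0, 0, 0], [0, 0, 0]]

```text
time: 7.8
position: [0.4255, -0.1863, 0.0303]
eef_rot: [-0.478, 0.522, -0.521, 0.477]
force: [-0.6, -0.3, -2.6]
grip_width: 0.0133
```

Request:
step_arm:
  deltas:
    - [-1, [0, 0.04, 0], [0, 0, 0]]
    - [-1, [0, 0, 0], [0, 0, 0]]

```text
time: 8.0
position: [0.4255, -0.1862, 0.0292]
eef_rot: [-0.478, 0.522, -0.521, 0.478]
force: [0.1, -0.2, -1.4]
grip_width: 0.0134
```

Request:
step_arm:
  deltas:
    - [-1, [0, 0.04, 0], [0, 0, 0]]
    - [-1, [0, 0, 0], [0, 0, 0]]

```text
time: 8.2
position: [0.4256, -0.1862, 0.0288]
eef_rot: [0.477, -0.521, 0.522, -0.478]
force: [-0.3, 1.0, 5.1]
grip_width: 0.0138
```

Request:
step_arm:
  deltas:
    - [-1, [0, -0.025, 0], [0, 0, 0]]
    - [-1, [0, 0, 0.15], [0, 0, 0]]
    - [-1, [0, 0, 0.2], [0, 0, 0]]
    - [-1, [0, 0, 0.15], [0, 0, 0]]
    - [-1, [0, 0, 0.1], [0, 0, 0]]
    - [-1, [0, 0, 0.1], [0, 0, 0]]
    - [-1, [0, 0, 0.1], [0, 0, 0]]
    - [-1, [0, 0, 0.1], [0, 0, 0]]

```text
time: 9.0
position: [0.4482, -0.1882, 0.0289]
eef_rot: [0.477, -0.521, 0.522, -0.478]
force: [-0.3, 0.6, -2.4]
grip_width: 0.0137
```

Request:
step_arm:
  deltas:
    - [-1, [0, 0, 0.1], [0, 0, 0]]
    - [-1, [0, 0, 0.1], [0, 0, 0]]
    - [-1, [0, 0, 0.1], [0, 0, 0]]
    - [-1, [0, 0, 0.1], [0, 0, 0]]
    - [-1, [0, 0, 0.1], [0, 0, 0]]
    - [-1, [0, 0, 0.1], [0, 0, 0]]
    - [-1, [0, 0, 0.1], [0, 0, 0]]
    - [-1, [0, 0, 0.1], [0, 0, 0]]

```text
time: 9.8
position: [0.468, -0.19, 0.0289]
eef_rot: [-0.478, 0.522, -0.521, 0.478]
force: [0.6, 0.2, -2.3]
grip_width: 0.0133
```

```bash
python3 look.py 6
```

```text
[ 0.468  -0.19    0.0289] [ 0.646   0.1911 -2.3101] [0.0188 0.0946 0.0465] 9.8 0.013344937141199324 yaw -0.0879786485907991
```

View pics/sn_6.png

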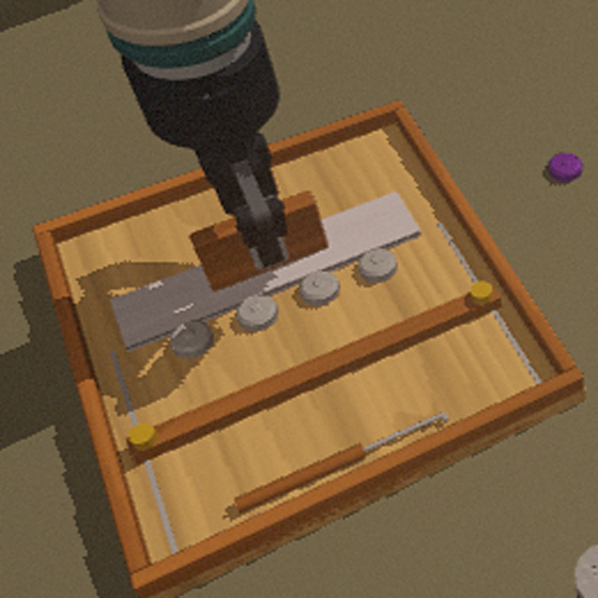

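Request:
step_arm:
  deltas:
    - [-1, [0, 0, 0.1], [0, 0, 0]]
    - [-1, [0, 0, 0.1], [0, 0, 0]]
    - [-1, [0, 0, 0.1], [0, 0, 0]]
    - [-1, [0, 0, 0.1], [0, 0, 0]]
    - [-1, [0, 0, 0.1], [0, 0, 0]]
    - [-1, [0, 0, 0.1], [0, 0, 0]]
    - [-1, [0, 0, 0.1], [0, 0, 0]]
    - [-1, [0, 0, 0.1], [0, 0, 0]]

```text
time: 10.7
position: [0.488, -0.1917, 0.0289]
eef_rot: [-0.478, 0.522, -0.521, 0.478]
force: [0.2, -0.3, -1.7]
grip_width: 0.0133
```

Request:
step_arm:
  deltas:
    - [-1, [0, 0, 0.1], [0, 0, 0]]
    - [-1, [0, 0, 0.1], [0, 0, 0]]
    - [-1, [0, 0, 0.1], [0, 0, 0]]
    - [-1, [0, 0, 0.1], [0, 0, 0]]
    - [-1, [0, 0, 0.1], [0, 0, 0]]
    - [-1, [0, 0, 0.06], [0, 0, 0]]
    - [-1, [0, 0, 0.02], [0, 0, 0]]
    - [-1, [0, 0, 0], [0, 0, 0]]

```text
time: 11.5
position: [0.5024, -0.193, 0.0289]
eef_rot: [0.477, -0.521, 0.522, -0.478]
force: [-0.2, 0.5, -2.2]
grip_width: 0.0135
```

```bash
python3 look.py 7
```

```text
[ 0.5024 -0.193   0.0289] [-0.2204  0.4911 -2.2443] [ 0.0377 -0.0539  0.0501] 11.5 0.013498054976077657 yaw -0.08796605282567754
```

View pics/sn_7.png

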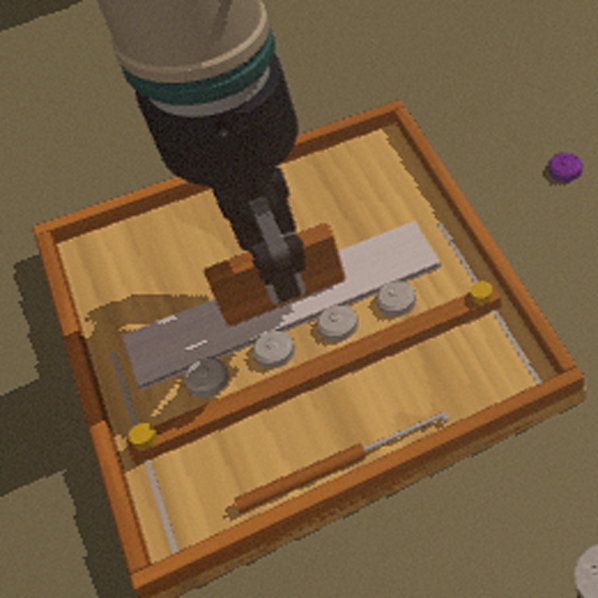

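View pics/sd_7.png

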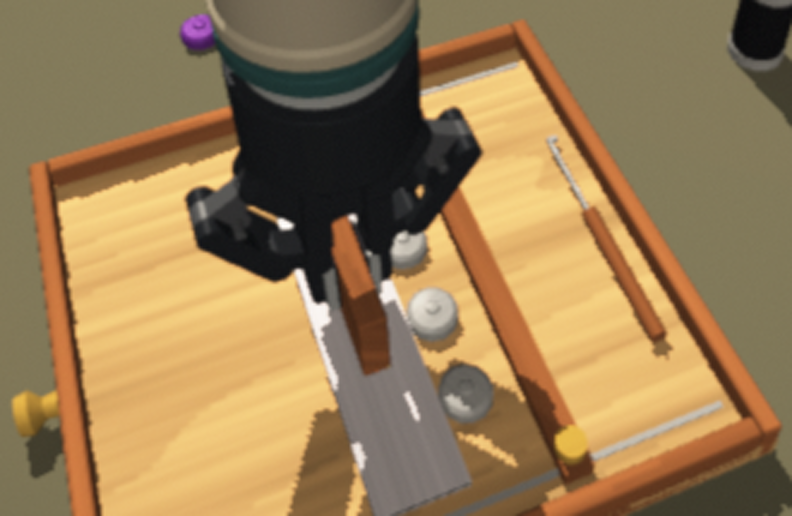

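Request:
step_arm:
  deltas:
    - [-1, [0, 0, 0.04], [0, 0, 0]]
    - [-1, [0, 0, 0.04], [0, 0, 0]]
    - [-1, [0, 0, 0.04], [0, 0, 0]]
    - [-1, [0, 0, 0.04], [0, 0, 0]]
    - [-1, [0, 0, 0.04], [0, 0, 0]]
    - [-1, [0, 0, 0.04], [0, 0, 0]]
    - [-1, [0, 0, 0.02], [0, 0, 0]]
    - [-1, [0, 0, 0], [0, 0, 0]]

```text
time: 12.4
position: [0.509, -0.1936, 0.029]
eef_rot: [0.477, -0.521, 0.522, -0.478]
force: [-0.5, -0.0, -2.2]
grip_width: 0.0134
```

```bash
cat > feel.py <<'E'
import sys
from h import *
np.set_printoptions(precision=3,suppress=True)
F=[];M=[]
for i in range(int(sys.argv[1]) if len(sys.argv)>1 else 5):
    s=sensors.get_state(); F.append(s["force"]);M.append(s["torque"]); 
    f=optics.snapshot("scene")
s=sensors.get_state(); Rt=R.from_quat(s["eef_rot"]).as_matrix()
F.append(s["force"]);M.append(s["torque"])
F=np.mean(F,0);M=np.mean(M,0)
p=s["position"]; v=p[:2]-[.5093,-.1911]
print("t",s["time"],"p",(p*1e3).round(2),"drawer x",round(float(.9961*v[0]-.0879*v[1])*1e3,2),"F",F,"Fpush",round(float(-F@Rt[:,2]),2),"M",M,"yaw",round(float(np.arctan2(Rt[1,2],Rt[0,2])),4),"w",s["grip_width"])
cv2.imwrite("pics/last.png",cv2.resize(f["frame"][140:400,40:300],None,fx=2.3,fy=2.3))
E
python3 feel.py
```

```text
t 12.65 p [ 508.79 -193.59   28.96] drawer x -0.29 F [-0.285  0.332 -1.796] Fpush 0.31 M [0.018 0.01  0.001] yaw -0.088 w 0.013341644936751005
```

Request:
step_arm:
  deltas:
    - [-1, [0, 0, 0.02], [0, 0, 0]]
    - [-1, [0, 0, 0.02], [0, 0, 0]]
    - [-1, [0, 0, 0.02], [0, 0, 0]]
    - [-1, [0, 0, 0.02], [0, 0, 0]]

```text
time: 13.05
position: [0.5106, -0.1937, 0.0289]
eef_rot: [-0.478, 0.522, -0.521, 0.477]
force: [-0.3, 0.2, -2.6]
grip_width: 0.0133
```

Request:
step_arm:
  deltas:
    - [-1, [0, 0, 0.02], [0, 0, 0]]
    - [-1, [0, 0, 0.01], [0, 0, 0]]
    - [-1, [0, 0, 0], [0, 0, 0]]

```text
time: 13.35
position: [0.5116, -0.1938, 0.0289]
eef_rot: [0.477, -0.521, 0.522, -0.478]
force: [0.2, -1.1, -1.6]
grip_width: 0.013
```

```bash
python3 feel.py 3
```

```text
t 13.5 p [ 511.57 -193.86   28.97] drawer x 2.51 F [-0.015 -0.081 -2.017] Fpush 0.01 M [0.009 0.024 0.011] yaw -0.088 w 0.013729508308521484
```

View pics/last.png

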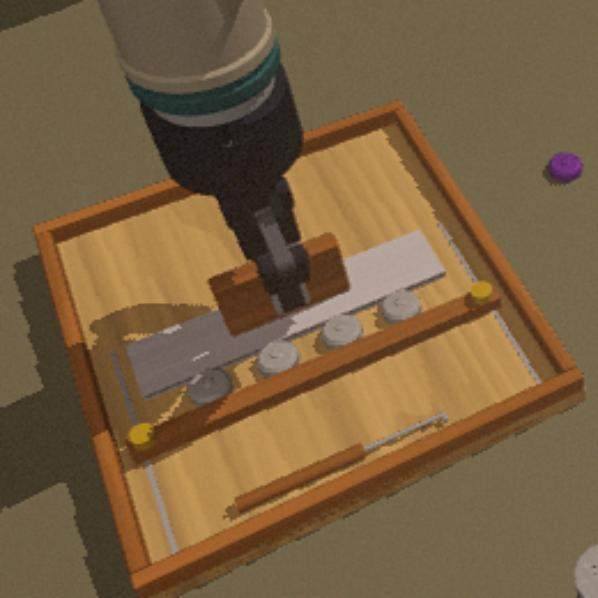

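Step in 0.25 mm increments now.

Request:
step_arm:
  deltas:
    - [-1, [0, 0, 0.01], [0, 0, 0]]
    - [-1, [0, 0, 0.01], [0, 0, 0]]
    - [-1, [0, 0, 0.01], [0, 0, 0]]

```text
time: 13.8
position: [0.5121, -0.1939, 0.0289]
eef_rot: [-0.478, 0.522, -0.521, 0.477]
force: [-0.7, -0.3, -1.8]
grip_width: 0.0137
```

Request:
step_arm:
  deltas:
    - [-1, [0, 0, 0.01], [0, 0, 0]]
    - [-1, [0, 0, 0.01], [0, 0, 0]]

```text
time: 14.0
position: [0.5127, -0.1939, 0.0289]
eef_rot: [-0.478, 0.522, -0.521, 0.478]
force: [-0.2, -0.4, -2.4]
grip_width: 0.0133
```

```bash
python3 feel.py 2
```

```text
t 14.1 p [ 512.79 -193.93   28.94] drawer x 3.72 F [ 0.254  0.046 -2.022] Fpush -0.25 M [ 0.009  0.091 -0.011] yaw -0.088 w 0.013451376038500846
```

Request:
step_arm:
  deltas:
    - [-1, [0, 0, 0.01], [0, 0, 0]]
    - [-1, [0, 0, 0.01], [0, 0, 0]]

```text
time: 14.3
position: [0.5131, -0.194, 0.0289]
eef_rot: [-0.478, 0.522, -0.521, 0.478]
force: [-0.6, 0.2, -1.7]
grip_width: 0.0135
```

Request:
step_arm:
  deltas:
    - [-1, [0, 0, 0.01], [0, 0, 0]]
    - [-1, [0, 0, 0], [0, 0, 0]]

```text
time: 14.5
position: [0.5135, -0.194, 0.0289]
eef_rot: [0.477, -0.521, 0.522, -0.478]
force: [-0.1, -0.6, -1.3]
grip_width: 0.0135
```

Request:
step_arm:
  deltas:
    - [-1, [0, 0, 0.01], [0, 0, 0]]
    - [-1, [0, 0, 0], [0, 0, 0]]

```text
time: 14.7
position: [0.5137, -0.194, 0.0289]
eef_rot: [0.477, -0.521, 0.522, -0.478]
force: [-0.9, -0.8, -1.5]
grip_width: 0.0135
```

```bash
python3 feel.py 2
```

```text
t 14.8 p [ 513.7  -193.99   28.92] drawer x 4.63 F [-0.529 -0.511 -1.993] Fpush 0.48 M [ 0.026  0.061 -0.027] yaw -0.0879 w 0.013418300537263126
```

Request:
step_arm:
  deltas:
    - [-1, [0, 0, 0.01], [0, 0, 0]]
    - [-1, [0, 0, 0], [0, 0, 0]]

```text
time: 15.0
position: [0.514, -0.194, 0.0289]
eef_rot: [0.478, -0.521, 0.522, -0.478]
force: [-0.6, -0.5, -2.1]
grip_width: 0.0133
```

```bash
python3 feel.py 2
```

```text
t 15.1 p [ 513.94 -194.02   28.9 ] drawer x 4.88 F [-0.374 -0.276 -2.085] Fpush 0.35 M [ 0.001  0.068 -0.004] yaw -0.0879 w 0.013459434927193231
```

Request:
step_arm:
  deltas:
    - [-1, [0, 0, 0.01], [0, 0, 0]]
    - [-1, [0, 0, 0], [0, 0, 0]]

```text
time: 15.3
position: [0.5142, -0.1941, 0.0289]
eef_rot: [0.478, -0.521, 0.522, -0.478]
force: [0.3, -0.5, -2.2]
grip_width: 0.0134
```

```bash
python3 feel.py 2
```

```text
t 15.4 p [ 514.22 -194.07   28.94] drawer x 5.16 F [ 0.208 -0.564 -2.019] Fpush -0.26 M [ 0.019  0.077 -0.004] yaw -0.088 w 0.013459394586987375
```

View pics/last.png

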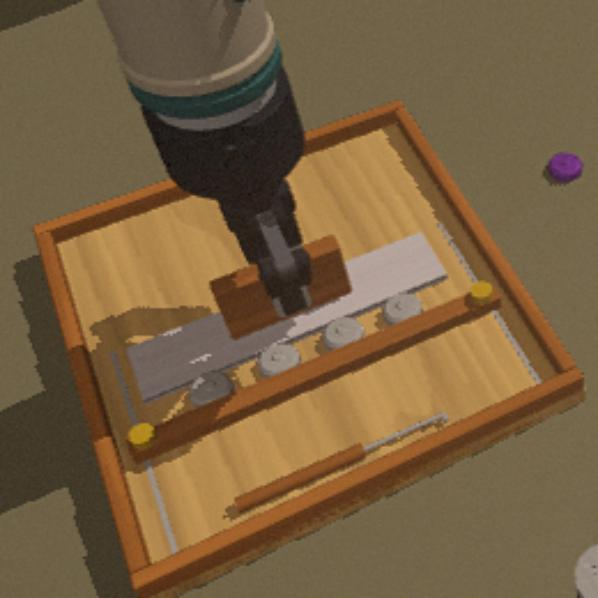

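Request:
step_arm:
  deltas:
    - [-1, [0, 0, 0.01], [0, 0, 0]]
    - [-1, [0, 0, 0.01], [0, 0, 0]]

```text
time: 15.6
position: [0.5145, -0.1941, 0.0289]
eef_rot: [-0.478, 0.522, -0.521, 0.477]
force: [-0.7, -0.5, -0.8]
grip_width: 0.0131
```

Request:
step_arm:
  deltas:
    - [-1, [0, 0, 0.01], [0, 0, 0]]
    - [-1, [0, 0, 0], [0, 0, 0]]

```text
time: 15.8
position: [0.5145, -0.1941, 0.0289]
eef_rot: [-0.478, 0.522, -0.521, 0.477]
force: [-0.8, 0.9, -1.5]
grip_width: 0.0132
```

```bash
python3 feel.py 2
```

```text
t 15.9 p [ 514.49 -194.1    28.9 ] drawer x 5.43 F [-0.978  0.511 -1.283] Fpush 1.02 M [0.067 0.409 0.021] yaw -0.0881 w 0.013222840643418585
```

Request:
step_arm:
  deltas:
    - [-1, [0, 0, 0.01], [0, 0, 0]]
    - [-1, [0, 0, 0], [0, 0, 0]]

```text
time: 16.1
position: [0.5145, -0.1941, 0.0289]
eef_rot: [-0.478, 0.522, -0.521, 0.477]
force: [-3.4, 0.9, 0.5]
grip_width: 0.0136
```

Request:
step_arm:
  deltas:
    - [-1, [0, 0, 0.01], [0, 0, 0]]
    - [-1, [0, 0, 0], [0, 0, 0]]

```text
time: 16.3
position: [0.5145, -0.1941, 0.0289]
eef_rot: [-0.478, 0.522, -0.521, 0.477]
force: [-3.8, 1.3, 2.1]
grip_width: 0.0133
```

```bash
python3 feel.py 2
```

```text
t 16.4 p [ 514.56 -194.1    28.91] drawer x 5.5 F [-4.498  0.602  2.514] Fpush 4.54 M [ 0.143  1.017 -0.019] yaw -0.0882 w 0.0134650186659604
```

Request:
step_arm:
  deltas:
    - [-1, [0, -0.015, 0], [0, 0, 0]]
    - [-1, [0, 0, 0.01], [0, 0, 0]]
    - [-1, [0, 0, 0], [0, 0, 0]]

```text
time: 16.7
position: [0.5146, -0.1941, 0.0289]
eef_rot: [-0.478, 0.522, -0.521, 0.477]
force: [-5.5, 0.5, -0.4]
grip_width: 0.0136
```

```bash
python3 feel.py 3
```

```text
t 16.85 p [ 514.62 -194.09   28.95] drawer x 5.56 F [-5.468  0.755 -0.39 ] Fpush 5.51 M [ 0.137  1.2   -0.032] yaw -0.0882 w 0.013383445700008363
```

View pics/last.png

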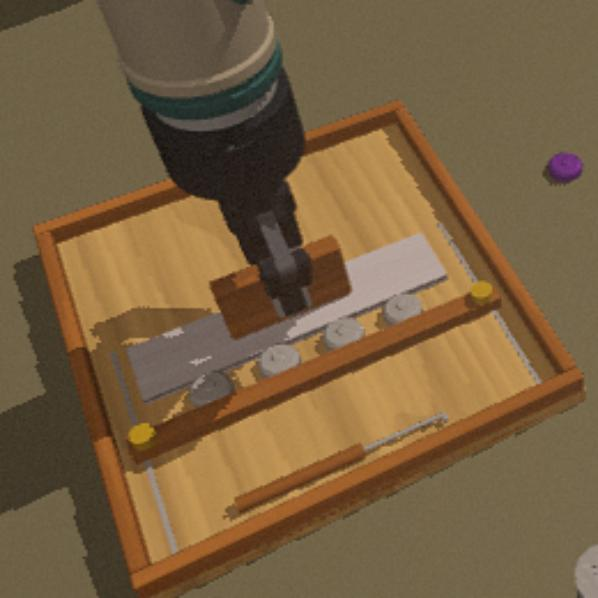

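Request:
step_arm:
  deltas:
    - [-1, [0, -0.005, 0.01], [0, 0, 0]]
    - [-1, [0, -0.005, 0.01], [0, 0, 0]]
    - [-1, [0, -0.005, 0.01], [0, 0, 0]]
    - [-1, [0, 0, 0], [0, 0, 0]]

```text
time: 17.25
position: [0.5147, -0.1941, 0.029]
eef_rot: [-0.478, 0.523, -0.521, 0.477]
force: [-4.8, 0.5, -1.8]
grip_width: 0.0132
```

```bash
python3 feel.py 3
```

```text
t 17.4 p [ 514.71 -194.07   29.01] drawer x 5.65 F [-5.408  0.588 -1.912] Fpush 5.43 M [ 0.087  1.366 -0.022] yaw -0.0882 w 0.01360663448309759
```

Request:
step_arm:
  deltas:
    - [-1, [0, -0.001, 0.01], [0, 0, 0]]
    - [-1, [0, -0.001, 0.01], [0, 0, 0]]
    - [-1, [0, -0.001, 0.01], [0, 0, 0]]
    - [-1, [0, 0, 0], [0, 0, 0]]

```text
time: 17.8
position: [0.5148, -0.1941, 0.0291]
eef_rot: [-0.478, 0.523, -0.52, 0.476]
force: [-7.1, 1.1, -1.1]
grip_width: 0.0136
```

```bash
python3 feel.py 3
```

```text
t 17.95 p [ 514.74 -194.07   29.03] drawer x 5.68 F [-7.052  0.355 -0.986] Fpush 7.05 M [ 0.106  1.61  -0.026] yaw -0.0883 w 0.013535086002897902
```

Request:
step_arm:
  deltas:
    - [-1, [0, -0.002, 0.01], [0, 0, 0]]
    - [-1, [0, -0.002, 0.01], [0, 0, 0]]
    - [-1, [0, -0.002, 0.01], [0, 0, 0]]
    - [-1, [0, -0.002, 0.01], [0, 0, 0]]
    - [-1, [0, 0, 0], [0, 0, 0]]

```text
time: 18.45
position: [0.5148, -0.1941, 0.0291]
eef_rot: [-0.479, 0.523, -0.52, 0.476]
force: [-8.1, 0.0, 0.7]
grip_width: 0.0135
```

```bash
python3 feel.py 2
```

```text
t 18.55 p [ 514.82 -194.08   29.08] drawer x 5.76 F [-8.09   0.498 -0.129] Fpush 8.1 M [ 0.117  1.897 -0.01 ] yaw -0.0884 w 0.013709699418547426
```

Request:
step_arm:
  deltas:
    - [-1, [0, -0.003, 0.012], [0, 0, 0]]
    - [-1, [0, -0.003, 0.012], [0, 0, 0]]
    - [-1, [0, -0.003, 0.012], [0, 0, 0]]
    - [-1, [0, -0.003, 0.012], [0, 0, 0]]
    - [-1, [0, 0, 0], [0, 0, 0]]

```text
time: 19.05
position: [0.5149, -0.1941, 0.0291]
eef_rot: [-0.479, 0.524, -0.519, 0.475]
force: [-8.2, -0.2, -0.0]
grip_width: 0.0134
```

```bash
python3 feel.py 2; python3 look.py 8; python3 -c "
from h import *
s=sensors.get_state();print(R.from_quat(s['eef_rot']).as_matrix().round(4))"
```

```text
t 19.15 p [ 514.9  -194.07   29.15] drawer x 5.84 F [-9.395  0.929 -0.372] Fpush 9.44 M [0.137 2.244 0.018] yaw -0.0885 w 0.013030184566254094
[ 0.5149 -0.1941  0.0292] [-9.6237  1.419  -0.2137] [0.1808 2.2341 0.0074] 19.15 0.013030184566254094 yaw -0.08847087473595197
[[-8.850e-02 -8.700e-03  9.960e-01]
 [-9.961e-01  1.500e-03 -8.850e-02]
 [-8.000e-04 -1.000e+00 -8.800e-03]]
```

View pics/sd_8.png

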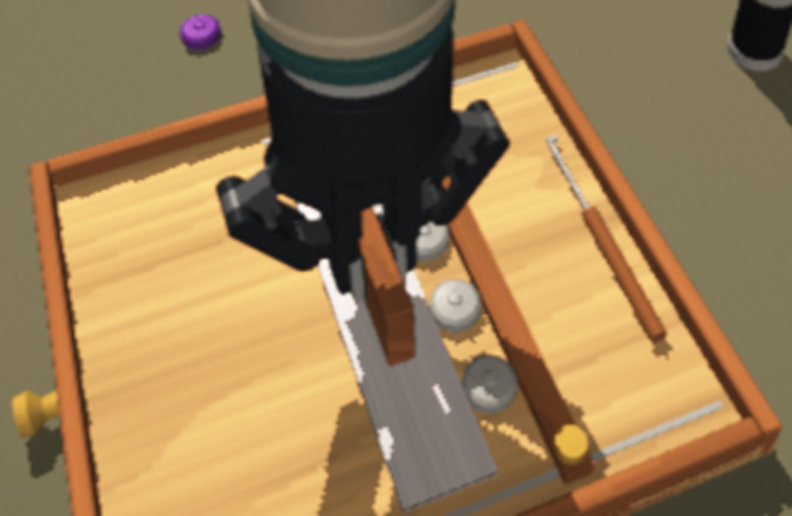

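Request:
step_arm:
  deltas:
    - [-1, [0, -0.003, 0.012], [0, 0, 0]]
    - [-1, [0, -0.003, 0.012], [0, 0, 0]]
    - [-1, [0, -0.003, 0.012], [0, 0, 0]]
    - [-1, [0, -0.003, 0.012], [0, 0, 0]]
    - [-1, [0, 0, 0.012], [0, 0, 0]]
    - [-1, [0, 0, 0], [0, 0, 0]]

```text
time: 19.85
position: [0.515, -0.1941, 0.0292]
eef_rot: [-0.48, 0.525, -0.518, 0.475]
force: [-11.9, 0.5, 0.8]
grip_width: 0.0134
```

```bash
python3 feel.py 6
```

```text
t 20.15 p [ 514.97 -194.08   29.21] drawer x 5.91 F [-11.338   0.413   0.244] Fpush 11.33 M [0.162 2.665 0.007] yaw -0.0887 w 0.013599078300974787
```

Request:
step_arm:
  deltas:
    - [-1, [0, 0, 0.01], [0, 0, 0]]
    - [-1, [0, 0, 0], [0, 0, 0]]
    - [-1, [0, 0, 0], [0, 0, 0]]
    - [-1, [0, 0, 0], [0, 0, 0]]
    - [-1, [0, 0, 0], [0, 0, 0]]
    - [-1, [0, 0, 0], [0, 0, 0]]
    - [-1, [0, 0, 0], [0, 0, 0]]
    - [-1, [0, 0, 0], [0, 0, 0]]

```text
time: 20.95
position: [0.515, -0.1941, 0.0292]
eef_rot: [-0.48, 0.525, -0.518, 0.475]
force: [-12.2, 1.0, 0.2]
grip_width: 0.0133
```

```bash
python3 feel.py 6
```

```text
t 21.25 p [ 514.97 -194.1    29.22] drawer x 5.92 F [-11.87    0.839   0.709] Fpush 11.91 M [0.165 2.749 0.016] yaw -0.0887 w 0.013440032452138439
```

View pics/last.png

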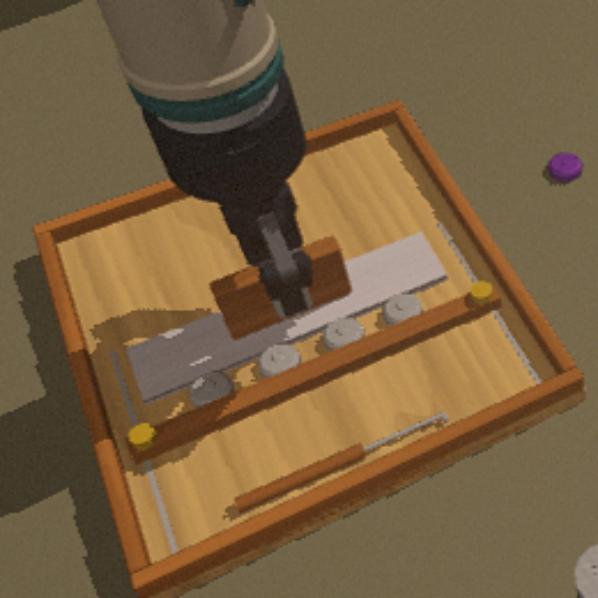

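Request:
step_arm:
  deltas:
    - [-1, [0, 0.006, -0.025], [0, 0, 0]]
    - [-1, [0, 0.006, -0.025], [0, 0, 0]]
    - [-1, [0, 0.006, -0.025], [0, 0, 0]]
    - [-1, [0, 0.006, -0.025], [0, 0, 0]]
    - [-1, [0, 0.006, -0.025], [0, 0, 0]]
    - [-1, [0, 0.006, -0.025], [0, 0, 0]]
    - [-1, [0, 0, -0.02], [0, 0, 0]]
    - [-1, [0, 0, 0], [0, 0, 0]]

```text
time: 22.05
position: [0.5147, -0.1941, 0.029]
eef_rot: [-0.478, 0.523, -0.52, 0.477]
force: [-7.1, 1.1, -0.7]
grip_width: 0.0136
```

```bash
python3 feel.py 3
```

```text
t 22.2 p [ 514.75 -194.07   29.03] drawer x 5.69 F [-6.57   0.549 -0.556] Fpush 6.59 M [0.084 1.528 0.016] yaw -0.0883 w 0.013379212060457219
```

Request:
step_arm:
  deltas:
    - [-1, [0, 0.005, -0.025], [0, 0, 0]]
    - [-1, [0, 0.005, -0.025], [0, 0, 0]]
    - [-1, [0, 0.005, -0.025], [0, 0, 0]]
    - [-1, [0, 0.005, -0.02], [0, 0, 0]]
    - [-1, [0, 0, 0], [0, 0, 0]]

```text
time: 22.7
position: [0.5146, -0.1941, 0.029]
eef_rot: [0.477, -0.521, 0.522, -0.478]
force: [-3.5, 0.6, -3.2]
grip_width: 0.0133
```

```bash
python3 feel.py 3
```

```text
t 22.85 p [ 514.62 -194.01   29.07] drawer x 5.56 F [-3.434  0.312 -2.661] Fpush 3.45 M [ 0.061  0.905 -0.031] yaw -0.0879 w 0.013779757116727909
```

Request:
step_arm:
  deltas:
    - [-1, [0, 0.005, -0.015], [0, 0, 0]]
    - [-1, [0, 0.005, -0.015], [0, 0, 0]]
    - [-1, [0, 0.005, 0], [0, 0, 0]]
    - [-1, [0, 0, 0], [0, 0, 0]]

```text
time: 23.25
position: [0.5145, -0.1941, 0.029]
eef_rot: [0.477, -0.521, 0.522, -0.478]
force: [-1.3, 0.2, -3.2]
grip_width: 0.013
```

```bash
python3 feel.py 3
```

```text
t 23.4 p [ 514.49 -194.06   28.96] drawer x 5.43 F [-1.62   0.059 -2.545] Fpush 1.62 M [ 0.051  0.385 -0.035] yaw -0.0878 w 0.01317442238971161
```

Request:
step_arm:
  deltas:
    - [-1, [0, 0.008, -0.005], [0, 0, 0]]
    - [-1, [0, 0.006, 0], [0, 0, 0]]
    - [-1, [0, 0, 0], [0, 0, 0]]

```text
time: 23.7
position: [0.5144, -0.1941, 0.0289]
eef_rot: [0.477, -0.521, 0.522, -0.478]
force: [-0.0, -0.0, -0.3]
grip_width: 0.0135
```

```bash
python3 feel.py 3; python3 -c "
from h import *
s=sensors.get_state();print(R.from_quat(s['eef_rot']).as_matrix().round(4))"
```

```text
t 23.85 p [ 514.45 -194.1    28.86] drawer x 5.4 F [-0.201 -0.122  1.945] Fpush 0.19 M [ 0.094  0.216 -0.041] yaw -0.0879 w 0.013149466353770794
[[-8.780e-02  1.700e-03  9.961e-01]
 [-9.961e-01 -3.000e-04 -8.780e-02]
 [ 2.000e-04 -1.000e+00  1.700e-03]]
```

Request:
step_arm:
  deltas:
    - [-0.64, [0, -0.004, 0], [0, 0, 0]]
    - [-0.6, [0, 0, 0], [0, 0, 0]]
    - [-0.55, [0, 0, 0], [0, 0, 0]]
    - [-0.5, [0, 0, 0], [0, 0, 0]]
    - [-0.45, [0, 0, 0], [0, 0, 0]]
    - [-0.4, [0, 0, 0], [0, 0, 0]]
    - [-0.35, [0, 0, 0], [0, 0, 0]]
    - [-0.35, [0, 0, 0], [0, 0, 0]]

```text
time: 24.65
position: [0.5136, -0.194, 0.0285]
eef_rot: [-0.478, 0.521, -0.521, 0.478]
force: [0.3, -0.3, -0.2]
grip_width: 0.0276
```

```bash
python3 feel.py 1; python3 look.py 9; python3 -c "
from h import *
f,K,T=cam('wrist'); cv2.imwrite('pics/w9.png',f)"
```

```text
t 24.7 p [ 513.61 -194.     28.53] drawer x 4.55 F [ 0.174 -0.345 -0.138] Fpush -0.2 M [-0.012 -0.028 -0.012] yaw -0.088 w 0.027430524660204625
[ 0.5136 -0.194   0.0285] [ 0.093  -0.4068 -0.0872] [-0.0247 -0.0537 -0.0049] 24.7 0.027430524660204625 yaw -0.08800369786707371
```

View pics/w9.png

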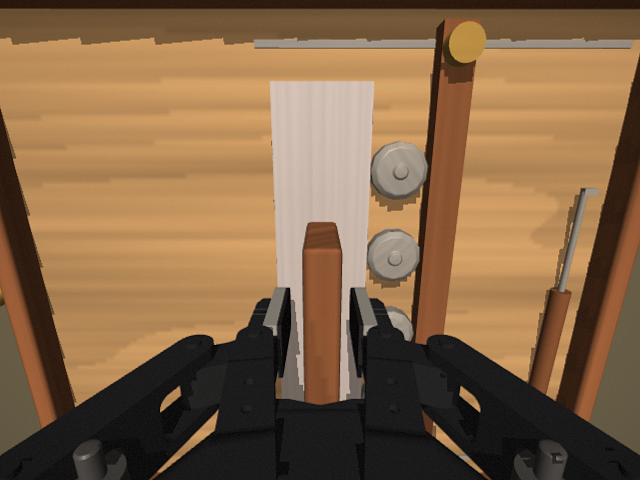

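Request:
step_arm:
  deltas:
    - [-0.35, [0, -0.1, 0], [0, 0, 0]]
    - [-0.35, [0, -0.2, 0], [0, 0, 0]]
    - [-0.35, [0, -0.3, 0], [0, 0, 0]]
    - [-0.35, [0, -0.4, 0], [0, 0, 0]]
    - [-0.35, [0, -0.6, 0], [0, 0, 0]]
    - [-0.35, [0, -0.8, 0], [0, 0, 0]]
    - [-0.35, [0, -1, 0], [0, 0, 0]]
    - [-0.35, [0, -1, 0], [0, 0, 0]]

```text
time: 25.65
position: [0.5135, -0.194, 0.1402]
eef_rot: [0.477, -0.521, 0.522, -0.478]
force: [0.7, 0.1, -0.4]
grip_width: 0.028
```

Request:
step_arm:
  deltas:
    - [-0.35, [-0.5, -1, 0], [0, 0, 0]]
    - [-0.35, [-1, -1, 0], [0, 0, 0]]
    - [-0.35, [-1, -0.5, 0], [0, 0, 0]]
    - [-0.35, [-1, 0, 0], [0, 0, 0]]
    - [-0.35, [-1, 0, 0], [0, 0, 0]]
    - [-0.35, [-1, 0, 0], [0, 0, 0]]
    - [-0.35, [-0.5, 0, 0], [0, 0, 0]]
    - [-0.35, [0, 0, 0], [0, 0, 0]]

```text
time: 26.45
position: [0.527, -0.0427, 0.2017]
eef_rot: [0.478, -0.521, 0.521, -0.479]
force: [0.2, 0.1, 0.7]
grip_width: 0.0279
```

```bash
python3 look.py 10
```

```text
[ 0.527  -0.0427  0.2017] [0.2378 0.095  0.6924] [-0.0171 -0.0124  0.0058] 26.45 0.027910156512787863 yaw -0.08450239861599121
```

View pics/sd_10.png

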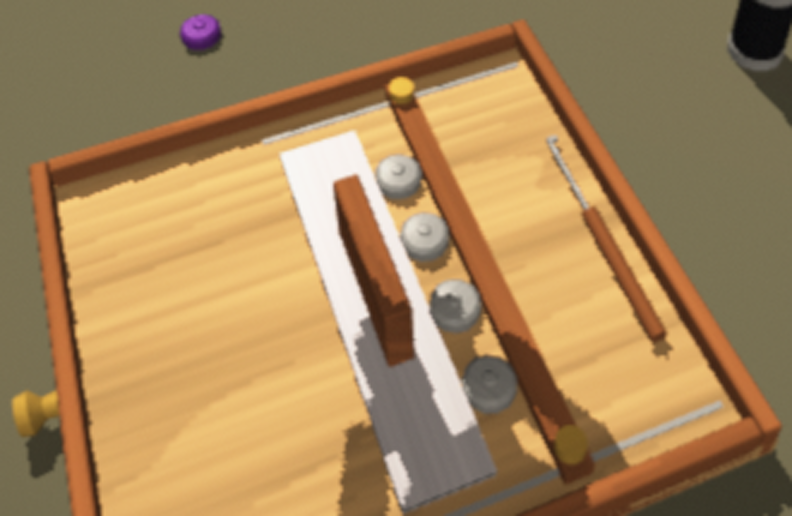

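View pics/sn_10.png

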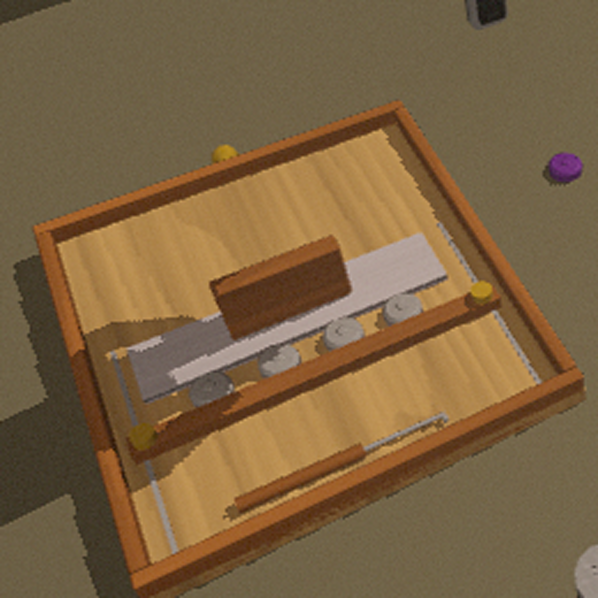

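```bash
python3 - <<'E'
from h import *
np.set_printoptions(precision=1,suppress=True)
s=sensors.get_state()
f,K,T=cam("side"); up=lambda p,s,o:(np.array(p,float)+.5)/s-.5+np.array(o)
e=unproj(K,T,up([(495,470),(356,132)],2.4,(145,265)),.018)[:,:2]
c=unproj(K,T,up([(490,377),(457,298),(425,229),(398,169)],2.4,(145,265)),.0225)[:,:2]
d=e[1]-e[0]; L=np.linalg.norm(d); d/=L; n=np.array([d[1],-d[0]])
print("edge len",L*1e3,"yaw",-np.arctan2(d[0],d[1]).round(4),"cup dist from edge mm",((c-e[0])@n)*1e3,"spacing",np.linalg.norm(np.diff(c,axis=0),axis=1)*1e3)
print(s["time"],s["force"])
E
```

```text
edge len 198.36057453344822 yaw -0.0949 cup dist from edge mm [13.5 14.2 13.3 12.8] spacing [42.5 42.2 40.6]
26.55 [-0.5  0.2  0.2]
```

```bash
python3 -c "
from workcell import ctrl
print(ctrl.close_job())"
```

```text
the job is handed in; nothing more can be done
None
```

I pushed all four cups against the fence with the left-hand straightedge, pressed the row, released the straightedge flat on the floor, and handed the job in at about 27 s. No verdict was reported.

- **Pressing:** I felt the fence at the expected place and raised the push gradually. I held about 11.3–11.9 N for more than 1.4 s, with a yaw moment near zero, so the load looked even at about 3 N per cup. That per-cup figure is inferred, since individual cup forces cannot be measured. The total also includes a small part from the blade rubbing on the floor.
- **Release:** I eased the push off to about 0.2 N with the blade down on the floor, opened the fingers and lifted clear. The robot was touching nothing at hand-in.
- **Last checks:** The cup centres measured 12.8–14.2 mm from the straightedge's edge (13 mm is touching) and 40.6–42.5 mm apart. The straightedge's yaw was -0.095 rad by image and -0.088 rad by the tool. The drawer's yaw was -0.084 to -0.092 rad, so they are parallel within the 0.04 rad limit. The small differences are pixel error.
- **Everything else:** The spring hook and the purple look-alike looked unmoved in the last pictures. The last pictures did not show the jar, the bell key or most of the mouthpiece, but the arm never came near them after the pick-up.

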